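# Clear the bench after a purification run

## Task

Sort the loose things on the bench: lay the two chromatography columns on their sides, side by side, in the grey column tray, the blue-ended one up against the tray's two black stops and the red-ended one snug against it, then set the yellow chock flat on the tray floor with its sloping face snug against the red-ended column so that the row cannot roll apart. Stand each sample jar upright in the tub of its own cap colour, teal in teal and orange in orange. Keep the jars upright throughout, and leave the glass beaker where it stands.

Things in the scene. Friction and masses are not known exactly. Their poses are not given: they have to be found in the camera images.
- column_blue: loose chromatography column on its side, blue ends, 180 g. Origin mid-length on its axis, 22 mm above what it lies on; x along it. White barrel 22 mm thick for x = -26 to 26 mm (grip here); beyond it, to x = +-50 mm, round end pieces 44 mm in diameter, on which it rolls; black nubs stick out 6 mm more. Ends alike.
- column_red: the same column with dark red ends; same sizes, origin and axes.
- chock: loose yellow wedge, 220 g. Origin: centre of its underside; z up. Base x -25 to 25, y -50 to 50 mm, 20 mm high; its -x face slopes 45 degrees, from the floor at x = -25 to full height at x = -5 mm. Black grip fin on top: 14 mm thick in y, at y = 0, x -7 to 23 mm, top 60 mm above the underside. With the slope touching a column's ends, the column's axis is at chock x = -34 mm.
- jar_teal: white round sample jar with a teal cap, standing; 42 mm in diameter (cap 43 mm), 82 mm high, the cap its top 24 mm. Origin at the centre of its underside, z up. About 100 g. Loose.
- jar_orange: the same jar with an orange cap. Loose.
- column_tray: fixed grey tray, 180 (x) by 142 (y) mm. Origin: centre of its underside; flat floor 6 mm above it. At its -x end two black stops 36 mm high, y 35 to 71 mm either side, faces at x = -72 mm. Rims: 14 mm high at y = +-65 mm, 12 mm at x = 84 mm (heights from the bench). Columns lie along its y: blue axis at x = -50, red at -6 mm; chock origin at x = 28 mm, its x along the tray's x.
- tub_teal: teal square open tub, fixed, 110 by 110 mm, 28 mm high, walls 4 mm, floor 4 mm thick. Origin at the centre of its underside.
- tub_orange: the same tub in orange, fixed.
- beaker: small empty glass beaker, 48 mm wide at the rim, 55 mm high, standing among the things; leave it alone. Origin at the centre of its underside.

How it is judged (in metres and radians):
At the end, for the whole second after the job is handed in: On the tray floor, in order from the stops: blue-ended column, red-ended column, chock with its slope to them; every gap at most 10 mm, square to the tray within 0.2 rad, within 25 mm of its centre line. Each jar upright (0.1 rad) on the floor of the tub of its colour. All at rest (x of column_blue in the frame of column_tray below -0.04 m and x of column_red in the frame of column_tray between -0.01 and 0.014 m and distance between column_blue and column_red below 0.054 m and z of column_blue in the frame of column_tray between 0.022 and 0.034 m and y of column_blue in the frame of column_tray between -0.025 and 0.025 m and angle between the x axis of each of column_blue, column_red and the y axis of column_tray, either way round below 0.2 rad and z of column_red in the frame of column_tray between 0.022 and 0.034 m and y of column_red in the frame of column_tray between -0.025 and 0.025 m and x of column_red in the frame of chock between -0.044 and -0.024 m and x of chock in the frame of column_tray above 0.01 m and z of chock in the frame of column_tray below 0.011 m and y of chock in the frame of column_tray between -0.025 and 0.025 m and angle between the x axis of chock and the x axis of column_tray, either way round below 0.2 rad and angle between each of chock, jar_teal, jar_orange's own z axis and vertical below 0.1 rad and horizontal distance between jar_teal and tub_teal below 0.046 m and z of jar_teal in the frame of tub_teal below 0.01 m and horizontal distance between jar_orange and tub_orange below 0.046 m and z of jar_orange in the frame of tub_orange below 0.01 m and linear speed of each of column_blue, column_red, chock, jar_teal, jar_orange below 0.02 m/s); the robot touches nothing.
It fails at once if a jar is tipped by more than 0.7 rad (angle between any of jar_teal, jar_orange's own z axis and vertical above 0.7 rad).
It fails at once if the glass beaker is moved by more than 30 mm (distance of beaker from where it was at the start of the episode above 0.03 m).
It also fails if it takes over 120 s, if anything falls off the work surface, if the arm or the gripper's body presses on something with over 40 N, if the wrist force passes 120 N, or if a joint passes its speed limit or range.

## Robot

A 6-joint arm with a two-finger parallel gripper is mounted at the origin on the work surface. World frame = base frame: x ahead of the robot, y to its left, z up, the work surface at z = 0. Lengths are in mm, angles in rad, forces in N, time in s.
With the tool pointing down it reaches from about 275 to 750 mm from the base axis. Payload 10.2 kg.
Tool frame: the origin (TCP) lies midway between the tips of the shut fingers; the grasp point (between the pads) lies 19 mm behind it; z points along the fingers, y is the line along which they close (so a half turn about z gives the same grasp; the last joint's range is limited). The gripper opens to 85 mm and grips with 20 to 120 N. Pads are 22 mm wide; open, the fingers measure 114 mm over their backs; the gripper's body (76 mm by 85 mm) begins 54 mm behind the grasp point. The pads swing forward as they close: fully open they stand 13 mm farther back than shut.
Start: joints at [-1.4, 0.313, 1.498, -0, 1.331, -0.223], TCP at [201.431, -484.826, 208.494] pointing down, gripper open.
Joint ranges: [-2.94, 2.94], [-0.97, 2.17], [0.19, 2.56], [-1.23, 4.37], [0.02, 3.11], [-2.88, 2.88]. Speed limits (rad/s): [2.39, 2.39, 3.01, 3.14, 3.14, 3.14].

## Interface

Orientations are given as a unit quaternion [w, x, y, z].
In Python, from rig import ctrl gives the robot as it stands.
- The arm moves only by the tool send_rows, never from a script. Its argument "targets" is a list of rows, each a list of 7 numbers: the closure, from -1 (fully open) to 1 (shut), so that 0 is half open, then the shift along the tool's x, y, z in m, then the turn, a rotation vector about the tool's x, y, z in rad. In form: [[claw, dx, dy, dz, ax, ay, az], ...]. A call has exactly 10 rows; each row shifts and turns the commanded pose from where the row before left it, along the tool's axes as they then stand; what a row does not reach is not made up. A row lasts 1/8 s, in which the tool goes at most 62.5 mm and 10.7 degrees, less where a joint would pass 70% of its speed; a pose out of reach is approached as far as the arm can. A call with a gripper value outside its range is refused whole. The fingers move at their own pace and stop on an object; "squeeze" is the grip in N (left out, the last holds). Time passes only in rows, so rows that do not move let the fingers close, or fill a call up. It gives the time, the measured TCP pose, the force, the opening and the grip force at its end, in the units of the state.
- ctrl.sense(): the state, without advancing time (a new reading comes with each control period).
- ctrl.capture(name): name is "scene" or "top" or "wrist"; returns a dict with "img" (384x512x3 uint8, red, green, blue), "camera_matrix" (3x3 intrinsics, pixels), "k1" (the pictures are not rectified: a ray, as slopes to the right and down, at radius r is drawn at 1 + k1 r^2 times it, then the intrinsics apply), "R" (3x3) and "t" (3): a world point X has camera coordinates R X + t. Camera axes: x right, y down, z forward; pixel columns grow to the right and rows downward; lengths in mm; the calibration is good to about 2 mm. A picture is of the moment at which its call begins. There is no depth.
- ctrl.finish_job(): hands the job in; it is judged then, once.
Trained networks look in a picture, given as the dict that the camera call returned (one of the last four; its "shot" number tells which), for a name from the list of things; names that differ only in an ending like _2 or _b are one class to them, and where a whole thing is asked for, a point or a joint stands for the part that bears it (a point fixed in the world has none). Each returns a list of dicts, best first, with "score" (0 to 1); they miss things now and then, are a little off and sometimes report something else, mostly with a low value. They report only what shows in the picture. A call takes as long as a camera call.
- ctrl.boxes_of(query, picture): "extent" ([left, top, width, height] in pixels, round what is visible of it).
- ctrl.landmark_of(query, picture): "point" ([column, row] in pixels: a listed point, or the origin of a listed thing).
The state is a dict: "time_s": time; "joints": joint angles; "dq": joint speeds; "tau": joint torques, N m; "eef_pos": TCP position; "ee_rot": TCP orientation; "force": force on the tool from outside, world axes, zero at the start; "wrist_torque": the same for the moment, N m; "grip_width": opening from 0.0 (shut) to 1.0 (fully open); "grip_force": force on a finger pad.
Only numpy, scipy, OpenCV 4.12 (cv2) and the standard library are available. Lean on these libraries where they do the work, as an engineer would, in place of code of your own. Each camera call takes 0.05 s, during which the arm holds its last target. There are 200 camera calls.

## Working session

There is one attempt and no reset: what is moved stays moved. The work goes in short steps, Python scripts to look and compute and a tool call to move; the robot and the scene stay as the last step left them, time stands still between calls to the robot, and variables do not carry over. Pictures are saved under pics/ and viewed, at most 15 in all, crops included, and the job is handed in when it is done.

Besides the shell and the picture viewer there is one more tool, called after "Call:" as name(argument=value, ...), one argument or row to a line, values as JSON. send_rows: Moves the arm, as the interface text tells. Its arguments: {"type":"object","properties":{"targets":{"type":"array"},"squeeze":{"type":"number"}},"required":["targets"]}

```bash
mkdir -p pics; cat > h.py <<'E'
import numpy as np, cv2
from rig import ctrl
def ray(p,uv):
    K=np.array(p["camera_matrix"]);R=np.array(p["R"]);t=np.array(p["t"]).ravel()
    d=np.array([(uv[0]-K[0,2])/K[0,0],(uv[1]-K[1,2])/K[1,1]]);s=d.copy()
    for _ in range(30): s=d/(1+p["k1"]*(s@s))
    return -R.T@t, R.T@np.array([s[0],s[1],1.])
def at_z(p,uv,z):
    c,d=ray(p,uv); return c+d*(z-c[2])/d[2]
def proj(p,X):
    K=np.array(p["camera_matrix"]);c=np.array(p["R"])@np.array(X,float)+np.array(p["t"]).ravel()
    s=c[:2]/c[2];s=s*(1+p["k1"]*(s@s));return K[:2,:2]@s+K[:2,2]
def save(p,n,s=1.5,crop=None):
    im=p["img"][:,:,::-1]
    if crop: a,b,c,d=crop; im=im[b:d,a:c]
    cv2.imwrite(f"pics/{n}.png",cv2.resize(im,None,fx=s,fy=s,interpolation=cv2.INTER_CUBIC))
E
python3 - <<'E'
from h import *
Z=dict(column_blue=22,column_red=22,chock=0,jar_teal=0,jar_orange=0,column_tray=0,tub_teal=0,tub_orange=0,beaker=0)
for n in ("top","scene"):
    p=ctrl.capture(n); save(p,n+"0"); print(n,np.round(-np.array(p["R"]).T@np.array(p["t"]).ravel()))
    for q,z in Z.items():
        for d in ctrl.landmark_of(q,p)[:2]: print(q,round(d["score"],2),np.round(d["point"]),np.round(at_z(p,d["point"],z)))
s=ctrl.sense();print(s["ee_rot"],s["time_s"],s["force"])
E
```

```text
top [ 458.   19. 1352.]
column_blue 0.94 [301. 237.] [ 422. -133.   22.]
column_blue 0.73 [365. 220.] [ 473. -310.   22.]
column_red 0.59 [324. 156.] [ 649. -192.   22.]
column_red 0.55 [255. 233.] [430.  -4.  22.]
chock 0.76 [253. 236.] [421.   0.   0.]
jar_teal 0.69 [188. 151.] [660. 194.   0.]
jar_orange 0.72 [208. 231.] [432. 128.   0.]
column_tray 0.65 [140. 215.] [474. 324.   0.]
tub_teal 0.73 [254. 170.] [610.   2.   0.]
tub_orange 0.76 [366. 220.] [ 475. -318.    0.]
beaker 0.71 [309. 194.] [ 542. -156.    0.]
scene [ 997. -347.  765.]
column_blue 0.97 [181. 212.] [ 419. -139.   22.]
column_red 0.89 [218. 288.] [ 649. -185.   22.]
column_red 0.4 [266. 174.] [447. 113.  22.]
chock 0.71 [228. 195.] [428.  -2.   0.]
jar_teal 0.64 [342. 208.] [652. 207.   0.]
jar_teal 0.53 [266. 171.] [424. 134.   0.]
jar_orange 0.58 [267. 169.] [419. 142.   0.]
tub_teal 0.73 [272. 235.] [605.   7.   0.]
tub_teal 0.39 [264. 171.] [419. 130.  -0.]
tub_orange 0.7 [132. 272.] [ 483. -316.    0.]
beaker 0.64 [201. 253.] [ 537. -161.   -0.]
[3.30190268e-05 9.80683691e-01 1.95600352e-01 6.70125066e-06] 1.0 [-1.57531958  0.48507911  0.42195126]
```

```bash
python3 -c "
import cv2
a=cv2.imread('pics/top0.png');a=a[150:450,120:660];cv2.imwrite('pics/topc.png',cv2.resize(a,(800,444)))"
```

```text
(no output)
```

View pics/topc.png

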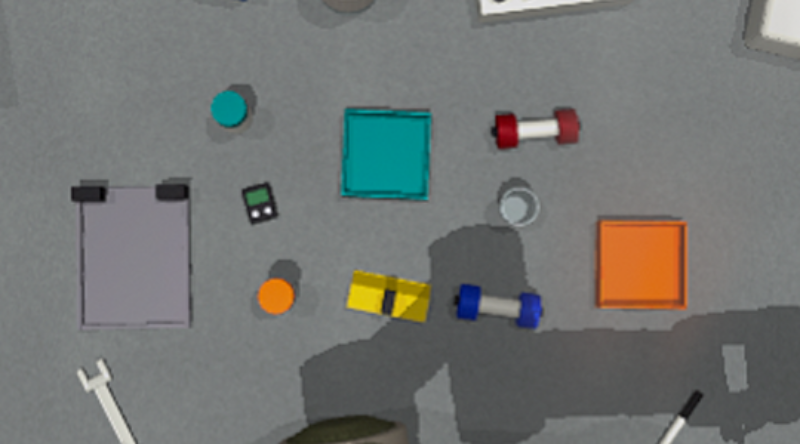

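View pics/scene0.png

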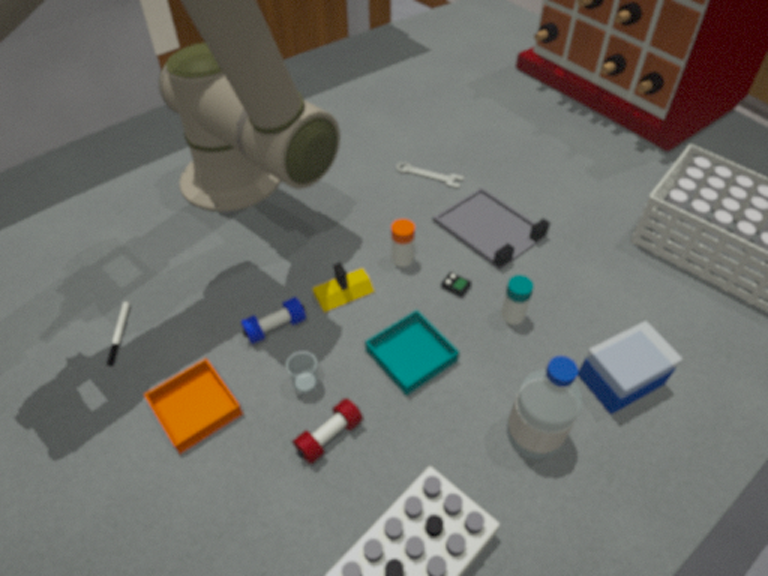

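The overhead view shows the tray at left (crop 135,255) with its stops on the far side, the teal tub at (387,153) and the orange tub at (642,264). The teal jar is at (229,108), the orange jar at (276,296), the red column at (535,128), the blue column at (498,306), the chock at (390,296) and the beaker at (518,206). Next I measure yaws and look closer at the chock.

```bash
python3 - <<'E'
from h import *
p=ctrl.capture("top"); im=p["img"]; hsv=cv2.cvtColor(im,cv2.COLOR_RGB2HSV)
def seg(lo,hi,box,z,name):
    m=cv2.inRange(hsv,np.array(lo),np.array(hi)); a,b,c,d=box
    k=np.zeros_like(m);k[b:d,a:c]=m[b:d,a:c]
    n,l,st,ce=cv2.connectedComponentsWithStats(k)
    for i in range(1,n):
        if st[i,4]<40: continue
        pts=np.argwhere(l==i)[:,::-1].astype(np.float32)
        r=cv2.minAreaRect(pts); 
        W=np.array([at_z(p,q,z)[:2] for q in cv2.boxPoints(r)])
        print(name,st[i,4],"cen",np.round(at_z(p,ce[i],z)[:2],1),"rectc",np.round(W.mean(0),1),"corners",np.round(W).tolist())
seg((105,120,40),(130,255,255),(270,210,340,260),30,"blue")
seg((0,120,50),(8,255,255),(290,130,350,180),30,"redA");seg((170,120,50),(180,255,255),(290,130,350,180),30,"redB")
seg((20,120,60),(35,255,255),(220,205,290,260),10,"chock")
seg((80,100,60),(95,255,255),(160,130,210,180),82,"jarteal")
seg((5,150,80),(18,255,255),(180,210,230,260),82,"jarorange")
seg((80,100,60),(95,255,255),(220,130,290,200),28,"tubteal")
seg((5,150,80),(18,255,255),(330,180,410,250),28,"tuborange")
seg((120,10,95),(165,60,160),(100,170,180,260),8,"tray")
seg((0,0,0),(180,255,50),(100,170,180,200),36,"stops")
seg((0,0,0),(180,255,50),(240,215,265,250),60,"fin")
save(p,"chtop",9,(236,210,284,255))
p=ctrl.capture("scene"); save(p,"chsc",8,(200,170,260,215))
a=cv2.imread("pics/chtop.png");b=cv2.imread("pics/chsc.png");b=cv2.resize(b,(360,270));a=cv2.resize(a,(360,338))
b=cv2.copyMakeBorder(b,0,68,0,0,cv2.BORDER_CONSTANT);cv2.imwrite("pics/ch.png",np.hstack([a,b]))
E
```

```text
blue 143 cen [ 424.8 -101.5] rectc [ 424.7 -101.5] corners [[405.0, -87.0], [447.0, -91.0], [445.0, -116.0], [402.0, -112.0]]
blue 140 cen [ 415.5 -178.3] rectc [ 415.8 -178.7] corners [[397.0, -161.0], [439.0, -168.0], [434.0, -196.0], [393.0, -189.0]]
redB 128 cen [ 640.  -146.2] rectc [ 640.6 -146.1] corners [[660.0, -132.0], [663.0, -156.0], [621.0, -160.0], [618.0, -136.0]]
redB 99 cen [ 648.8 -222.4] rectc [ 648.4 -222.7] corners [[666.0, -208.0], [667.0, -236.0], [630.0, -237.0], [630.0, -209.0]]
chock 577 cen [429.9  -3.2] rectc [429.4  -2.9] corners [[413.0, 51.0], [462.0, 43.0], [445.0, -57.0], [397.0, -49.0]]
jarteal 208 cen [652.8 197.1] rectc [652.8 197.1] corners [[673.0, 218.0], [674.0, 178.0], [633.0, 176.0], [632.0, 217.0]]
jarorange 207 cen [428.1 133.6] rectc [428.1 133.5] corners [[440.0, 160.0], [454.0, 121.0], [416.0, 107.0], [402.0, 146.0]]
tubteal 1550 cen [607.8   5. ] rectc [608.3   5.1] corners [[554.0, 61.0], [665.0, 59.0], [663.0, -51.0], [552.0, -48.0]]
tuborange 1544 cen [ 475.7 -319.2] rectc [ 477.3 -319. ] corners [[530.0, -264.0], [533.0, -373.0], [424.0, -374.0], [422.0, -265.0]]
tray 2950 cen [465.9 321.8] rectc [470.4 324.5] corners [[558.0, 401.0], [564.0, 257.0], [383.0, 248.0], [377.0, 391.0]]
stops 93 cen [553.4 269.5] rectc [553.6 269.6] corners [[562.0, 288.0], [562.0, 252.0], [546.0, 251.0], [545.0, 287.0]]
stops 103 cen [548.4 375. ] rectc [548.4 375. ] corners [[556.0, 396.0], [557.0, 354.0], [541.0, 354.0], [540.0, 396.0]]
```

View pics/ch.png

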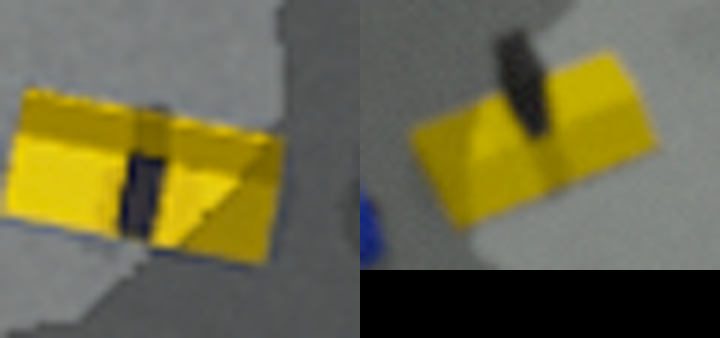

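The slope faces world +x, which is the way it must face in the tray, whose stops are at world +x. I start with the blue column.

Call:
send_rows(
  targets=[
    [-1,0.042,-0.0295,0,0,0,0],
    [-1,0.042,-0.0295,0,0,0,0],
    [-1,0.042,-0.0295,0,0,0,0],
    [-1,0.042,-0.0295,0,0,0,0],
    [-1,0.042,-0.0295,0,0,0,0],
    [-1,0.042,-0.0295,0,0,0,0],
    [-1,0.042,-0.0295,0,0,0,0],
    [-1,0.042,-0.0295,0,0,0,0],
    [-1,0,0,0.02,0,0,-0.176],
    [-1,0,0,0.02,0,0,-0.176],
  ],
  squeeze=40,
)

```text
time_s: 2.35
eef_pos: [421.5, -137.4, 168.1]
ee_rot: [0.0, 0.93, 0.368, 0.0]
force: [0.4, -0.2, -0.3]
grip_width: 0.997
grip_force: 0.0
```

Call:
send_rows(
  targets=[
    [-1,0,0,0.02,0,0,-0.176],
    [-1,0,0,0.02,0,0,-0.176],
    [-1,0,0,0,0,0,-0.176],
    [-1,0,0,0,0,0,-0.176],
    [-1,0,0,0,0,0,0],
    [-1,0,0,0,0,0,0],
    [-1,0,0,0,0,0,0],
    [-1,0,0,0,0,0,0],
    [-1,0,0,0,0,0,0],
    [-1,0,0,0,0,0,0],
  ],
)

```text
time_s: 3.6
eef_pos: [421.2, -138.0, 128.5]
ee_rot: [0.0, 0.749, 0.663, 0.0]
force: [-0.8, -0.3, -0.0]
grip_width: 1.001
grip_force: 0.0
```

```bash
cat >> h.py <<'E'
def st():
    s=ctrl.sense(); w,x,y,z=s["ee_rot"]; psi=np.degrees(2*np.arctan2(y,x)); psi=(psi+180)%360-180
    print("t",round(s["time_s"],2),"pos",np.round(s["eef_pos"],1),"psi",round(psi,1),"tilt",np.round([w,z],3),"F",np.round(s["force"],1),"w",round(s["grip_width"],3),"gf",round(s["grip_force"],1)); return s,np.radians(psi)
def goto(X,psi_t):
    s,psi=st(); d=np.array(X)-s["eef_pos"]; az=(psi-np.radians(psi_t)+np.pi)%(2*np.pi)-np.pi
    for n,a in (("now",psi),("after turn",np.radians(psi_t))):
        print(n,"dx,dy,dz",np.round([d[0]*np.cos(a)+d[1]*np.sin(a),d[0]*np.sin(a)-d[1]*np.cos(a),-d[2]],1),"az",round(az,3))
E
python3 - <<'E'
from h import *
goto([420,-139,5],83.1)
p=ctrl.capture("wrist");save(p,"w1",1.2)
for X in ([420,-140,22],[416,-190,22],[426,-90,22]): print(proj(p,X))
E
```

```text
t 3.6 pos [ 421.2 -138.   128.5] psi 83.1 tilt [0. 0.] F [-0.8 -0.3 -0. ] w 1.001 gf 0.0
now dx,dy,dz [ -1.2  -1.  123.5] az -0.001
after turn dx,dy,dz [ -1.2  -1.  123.5] az -0.001
[255.632405   187.14089178]
[257.70117786 232.92174662]
[255.43503547 135.86231482]
```

View pics/w1.png

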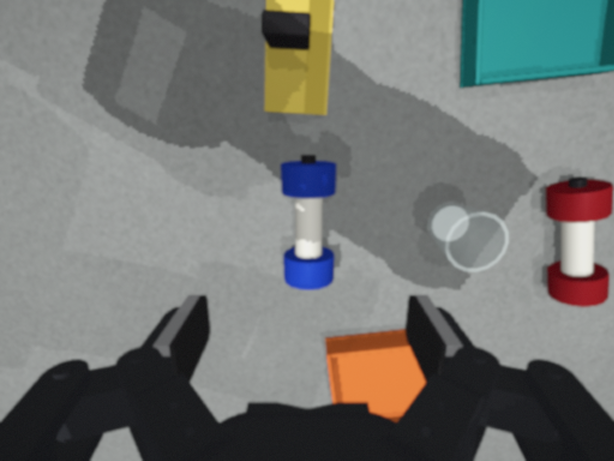

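The wrist view shows the blue column at (309,224), upright in the image. That agrees with its projected position to about 2 px, so I descend and grip.

Call:
send_rows(
  targets=[
    [-0.3,0,0,0.03,0,0,0],
    [-0.3,0,0,0.03,0,0,0],
    [-0.3,0,0,0.03,0,0,0],
    [-0.3,0,0,0.02,0,0,0],
    [-0.3,0,0,0.013,0,0,0],
    [-0.3,0,0,0,0,0,0],
    [0.8,0,0,0,0,0,0],
    [0.8,0,0,0,0,0,0],
    [0.8,0,0,0,0,0,0],
    [0.8,0,0,0,0,0,0],
  ],
)

```text
time_s: 4.9
eef_pos: [423.7, -139.2, 8.5]
ee_rot: [0.003, 0.749, 0.663, 0.001]
force: [-1.2, 3.6, 29.8]
grip_width: 0.107
grip_force: 17.7
```

Call:
send_rows(
  targets=[
    [0.8,0,0,0,0,0,0],
    [0.8,0,0,0,0,0,0],
    [0.8,0,0,-0.02,0,0,0],
    [0.8,0,0,-0.04,0,0,0],
    [0.8,0,0,-0.04,0,0,0],
    [0.8,0,0,-0.04,0,0,0],
    [0.8,0,0,-0.03,0,0,-0.173],
    [0.8,0,0,0,0,0,0],
    [0.8,0,0,0,0,0,0],
    [0.8,0,0,0,0,0,0],
  ],
)

```text
time_s: 6.15
eef_pos: [420.7, -137.7, 174.6]
ee_rot: [-0.001, 0.689, 0.725, -0.0]
force: [0.7, 0.2, 0.2]
grip_width: 0.101
grip_force: 0.0
```

```bash
python3 - <<'E'
from h import *
goto([518.5,324.5,80],93)
E
```

```text
t 6.15 pos [ 420.7 -137.7  174.6] psi 92.9 tilt [-0.001 -0.   ] F [0.7 0.2 0.2] w 0.101 gf 0.0
now dx,dy,dz [456.6 121.2  94.6] az -0.001
after turn dx,dy,dz [456.5 121.8  94.6] az -0.001
```

The grip closed to 9 mm, so it missed. I look to see why.

```bash
python3 - <<'E'
from h import *
p=ctrl.capture("wrist");save(p,"w2",1.2)
for q in ("column_blue",): print([(d["score"],at_z(p,d["point"],22)) for d in ctrl.landmark_of(q,p)])
E
```

```text
[(0.63, array([ 413.8176078 , -135.64160461,   22.        ]))]
```

View pics/w2.png

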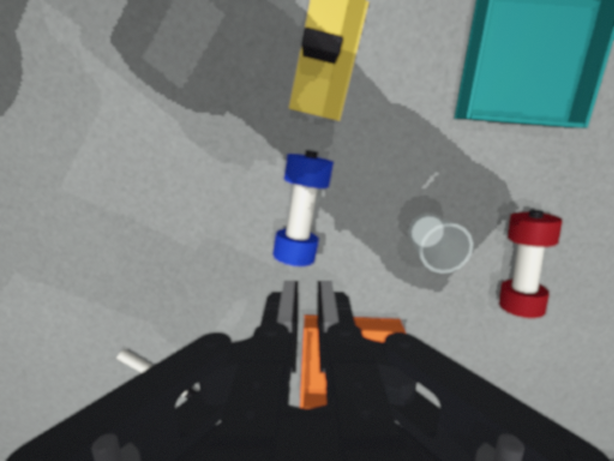

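```bash
python3 - <<'E'
from h import *
p=ctrl.capture("wrist")
tcp=np.array([420.7,-137.7,174.6])
R=np.array(p["R"]);print("cam-tcp",-R.T@np.array(p["t"]).ravel()-tcp, "K",p["camera_matrix"][0][0],"axis",R[2])
for dz in (-20,0,13,30): print(dz,np.round(proj(p,tcp+[0,0,dz])*1.2),"halfw 4.3:",np.round(proj(p,tcp+[4.3,0,dz])*1.2-proj(p,tcp+[0,0,dz])*1.2,1), "halfw42.5",np.round(proj(p,tcp+[42.5,0,dz])*1.2-proj(p,tcp+[0,0,dz])*1.2,1))
for a,b in(((308,171),(296,248)),((305,190),(298,232))):
  A=at_z(p,np.array(a)/1.2,25);B=at_z(p,np.array(b)/1.2,25);print((A+B)/2,np.degrees(np.arctan2(*(A-B)[1::-1])))
E
```

```text
cam-tcp [ -3.8986539   78.21089661 164.74919301] K 284.00757154063075 axis [ 0.01397622 -0.30477141 -0.95232298]
-20 [308. 263.] halfw 4.3: [7.3 0.3] halfw42.5 [72.1  3.4]
0 [308. 278.] halfw 4.3: [8.1 0.4] halfw42.5 [79.7  3.7]
13 [308. 289.] halfw 4.3: [8.7 0.4] halfw42.5 [85.5  3.9]
30 [308. 307.] halfw 4.3: [9.6 0.4] halfw42.5 [94.5  4.2]
[ 415.13658007 -139.3993933    25.        ] 83.98490807731844
[ 414.82373245 -139.95190258   25.        ] 83.38484930165144
```

The column rolled 5 mm, to (415, -139.5). The pads stand farther back than I assumed, so I go about 8 mm deeper with a narrower opening.

Call:
send_rows(
  targets=[
    [0,-0.002,-0.006,0.03,0,0,0.162],
    [0,0,0,0.03,0,0,0],
    [0,0,0,0.03,0,0,0],
    [0,0,0,0.03,0,0,0],
    [0,0,0,0.03,0,0,0],
    [0,0,0,0.015,0,0,0],
    [0,0,0,0.008,0,0,0],
    [0,0,0,0.004,0,0,0],
    [0,0,0,0,0,0,0],
    [0,0,0,0,0,0,0],
  ],
)

```text
time_s: 7.55
eef_pos: [415.5, -140.4, -1.1]
ee_rot: [0.0, 0.745, 0.667, 0.0]
force: [0.9, 0.1, -1.1]
grip_width: 0.496
grip_force: 0.0
```

Call:
send_rows(
  targets=[
    [0.6,0,0,0,0,0,0],
    [0.6,0,0,0,0,0,0],
    [0.6,0,0,0,0,0,0],
    [0.6,0,0,0,0,0,0],
    [0.6,0,0,0,0,0,0],
    [0.6,0,0,0,0,0,0],
    [0.6,0,0,0,0,0,0],
    [0.6,0,0,0,0,0,0],
    [0.6,0,0,0,0,0,0],
    [0.6,0,0,0,0,0,0],
  ],
)

```text
time_s: 8.8
eef_pos: [415.5, -140.4, -1.0]
ee_rot: [0.0, 0.745, 0.667, 0.0]
force: [-1.3, 1.1, 5.6]
grip_width: 0.232
grip_force: 39.0
```

The width reads 19.7 mm, slightly above the equator. I reseat 4 mm lower.

Call:
send_rows(
  targets=[
    [0.2,0,0,0,0,0,0],
    [0.2,0,0,0,0,0,0],
    [0.2,0,0,0.002,0,0,0],
    [0.2,0,0,0.003,0,0,0],
    [0.6,0,0,0,0,0,0],
    [0.6,0,0,0,0,0,0],
    [0.6,0,0,0,0,0,0],
    [0.6,0,0,0,0,0,0],
    [0.6,0,0,0,0,0,0],
    [0.6,0,0,0,0,0,0],
  ],
)

```text
time_s: 10.05
eef_pos: [415.3, -140.3, -6.5]
ee_rot: [0.0, 0.745, 0.667, 0.0]
force: [0.6, -0.8, -1.9]
grip_width: 0.243
grip_force: 39.1
```

Call:
send_rows(
  targets=[
    [0.6,0,0,-0.02,0,0,0],
    [0.6,0,0,-0.04,0,0,0],
    [0.6,0,0,-0.04,0,0,0],
    [0.6,0,0,-0.04,0,0,0],
    [0.6,0,0,-0.02,0,0,-0.164],
    [0.6,0,0,0,0,0,0],
    [0.6,0.03,0.008,0,0,0,0],
    [0.6,0.05,0.0133,0,0,0,0],
    [0.6,0.05,0.0133,0,0,0,0],
    [0.6,0.05,0.0133,0,0,0,0],
  ],
)

```text
time_s: 11.3
eef_pos: [452.9, 43.7, 152.1]
ee_rot: [-0.001, 0.689, 0.725, -0.001]
force: [1.0, -1.0, -0.8]
grip_width: 0.239
grip_force: 39.4
```

```bash
python3 - <<'E'
from h import *
goto([516.5,324.5,60],93)
E
```

```text
t 11.3 pos [452.9  43.7 152.1] psi 92.9 tilt [-0.001 -0.001] F [ 1.  -1.  -0.8] w 0.239 gf 39.4
now dx,dy,dz [277.3  77.5  92.1] az -0.003
after turn dx,dy,dz [277.1  78.2  92.1] az -0.003
```

Call:
send_rows(
  targets=[
    [0.6,0.05,0.014,0,0,0,0],
    [0.6,0.05,0.014,0,0,0,0],
    [0.6,0.05,0.014,0,0,0,0],
    [0.6,0.05,0.014,0,0,0,0],
    [0.6,0.045,0.013,0.02,0,0,0],
    [0.6,0.032,0.009,0.03,0,0,0],
    [0.6,0,0,0.042,0,0,0],
    [0.6,0,0,0,0,0,0],
    [0.6,0,0,0,0,0,0],
    [0.6,0,0,0,0,0,0],
  ],
)

```text
time_s: 12.55
eef_pos: [517.2, 322.8, 63.3]
ee_rot: [0.001, 0.688, 0.726, 0.001]
force: [-0.3, 0.7, -1.4]
grip_width: 0.238
grip_force: 39.4
```

```bash
python3 - <<'E'
from h import *
goto([518.5,324.5,0],93)
p=ctrl.capture("wrist");save(p,"w3",1.2)
e=np.array([.9987,.05,0]);y=np.array([.05,-.9987,0]);c=np.array([470.5,323,0])
for a,b,z in((90,71,36),(72,35,36),(72,-35,36),(90,-71,36),(-90,71,12),(-90,-71,12)): print((a,b),np.round(proj(p,c+a*e+b*y+[0,0,z])*1.2))
E
```

```text
t 12.55 pos [517.2 322.8  63.3] psi 93.0 tilt [0.001 0.001] F [-0.3  0.7 -1.4] w 0.238 gf 39.4
now dx,dy,dz [ 1.6  1.4 63.3] az 0.0
after turn dx,dy,dz [ 1.6  1.4 63.3] az 0.0
(90, 71) [372. 354.]
(72, 35) [348. 306.]
(72, -35) [352. 198.]
(90, -71) [388. 133.]
(-90, 71) [122. 332.]
(-90, -71) [ 84. 132.]
```

View pics/w3.png

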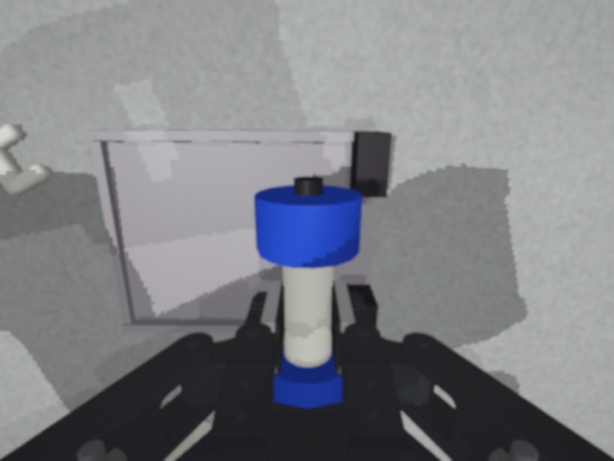

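The view shows the blue column held straight, and the stop edge at (351,195) against a predicted (352,198), so the tray pose is good. I lower it and press it gently to the stops.

Call:
send_rows(
  targets=[
    [0.6,0.002,0,0.02,0,0,0],
    [0.6,0,0,0.02,0,0,0],
    [0.6,0,0,0.012,0,0,0],
    [0.6,0,0,0.005,0,0,0],
    [0.6,0,0,0.004,0,0,0],
    [0.6,0,0,0.002,0,0,0],
    [0.6,0,0.001,0,0,0,0],
    [0.6,0,0.001,0,0,0,0],
    [0.6,0,0.001,0,0,0,0],
    [0.6,0,0,0,0,0,0],
  ],
)

```text
time_s: 13.85
eef_pos: [519.1, 325.2, -0.7]
ee_rot: [-0.0, 0.688, 0.726, 0.0]
force: [-4.3, -0.7, 5.0]
grip_width: 0.238
grip_force: 40.3
```

Call:
send_rows(
  targets=[
    [0.6,0,0.001,0,0,0,0],
    [0.6,0,0.001,0,0,0,0],
    [0.6,0,0,0,0,0,0],
    [0.1,0,0,0,0,0,0],
    [0.1,0,0,0,0,0,0],
    [0.1,0,0,0,0,0,0],
    [0.1,0,0,-0.01,0,0,0],
    [0.1,0,0,-0.03,0,0,0],
    [0.1,0,0,-0.05,0,0,0],
    [-0.3,0,0,-0.05,0,0,0],
  ],
)

```text
time_s: 15.1
eef_pos: [521.1, 325.1, 140.7]
ee_rot: [0.0, 0.688, 0.726, 0.0]
force: [0.8, -0.2, -0.1]
grip_width: 0.644
grip_force: 0.0
```

```bash
python3 - <<'E'
from h import *
goto([644.5,-185,145],96.6)
p=ctrl.capture("wrist");print([(d["score"],at_z(p,d["point"],28)) for d in ctrl.landmark_of("column_blue",p)])
E
```

```text
t 15.1 pos [521.1 325.1 140.7] psi 93.1 tilt [0. 0.] F [ 0.8 -0.2 -0.1] w 0.644 gf 0.0
now dx,dy,dz [-516.    95.7   -4.3] az -0.061
after turn dx,dy,dz [-520.9   63.9   -4.3] az -0.061
[(0.75, array([521.57392528, 327.09641019,  28.        ]))]
```

Blue is in place. On to red.

Call:
send_rows(
  targets=[
    [0,-0.0516,0.0096,0,0,0,0],
    [0,-0.0516,0.0096,0,0,0,0],
    [0,-0.0516,0.0096,0,0,0,0],
    [0,-0.0516,0.0096,0,0,0,0],
    [0,-0.0516,0.0096,0,0,0,0],
    [0,-0.0516,0.0096,0,0,0,0],
    [0,-0.0516,0.0096,0,0,0,0],
    [0,-0.0516,0.0096,0,0,0,0],
    [0,-0.0516,0.0096,0,0,0,0],
    [0,-0.0516,0.0096,0,0,0,-0.061],
  ],
)

```text
time_s: 16.45
eef_pos: [645.0, -186.6, 138.6]
ee_rot: [0.0, 0.665, 0.747, 0.0]
force: [0.4, 0.1, 0.3]
grip_width: 0.492
grip_force: 0.0
```

Call:
send_rows(
  targets=[
    [0,0,0,0,0,0,0],
    [0,0,0,0,0,0,0],
    [0,0,0,0,0,0,0],
    [0,0,0,0,0,0,0],
    [0,0,0,0,0,0,0],
    [0,0,0,0,0,0,0],
    [0,0,0,0,0,0,0],
    [0,0,0,0,0,0,0],
    [0,0,0,0,0,0,0],
    [0,0,0,0,0,0,0],
  ],
)

```text
time_s: 17.7
eef_pos: [644.9, -185.0, 138.5]
ee_rot: [-0.0, 0.665, 0.747, 0.0]
force: [0.5, 0.5, -0.0]
grip_width: 0.5
grip_force: 0.0
```

```bash
python3 - <<'E'
from h import *
p=ctrl.capture("wrist")
hsv=cv2.cvtColor(p["img"],cv2.COLOR_RGB2HSV);m=cv2.inRange(hsv,np.array((170,120,40)),np.array((180,255,255)))
n,l,s,c=cv2.connectedComponentsWithStats(m)
P=[at_z(p,c[i],26) for i in range(1,n) if s[i,4]>100];print(np.round(P,1))
A,B=P[:2];print((A+B)/2,np.degrees(np.arctan2(*(A-B)[1::-1])))
M=(A+B)/2; goto([M[0],M[1],-6.5],np.degrees(np.arctan2(*(A-B)[1::-1])))
E
```

```text
[[ 642.4 -145.6   26. ]
 [ 650.7 -223.3   26. ]]
[ 646.54346895 -184.46071633   26.        ] 96.10197933422405
t 17.75 pos [ 644.9 -185.   138.5] psi 96.6 tilt [-0. -0.] F [-0.  -0.  -0.2] w 0.5 gf 0.0
now dx,dy,dz [  0.3   1.7 145. ] az 0.008
after turn dx,dy,dz [  0.3   1.7 145. ] az 0.008
```

Call:
send_rows(
  targets=[
    [0,0,0.0015,0.03,0,0,0],
    [0,0,0,0.03,0,0,0],
    [0,0,0,0.03,0,0,0],
    [0,0,0,0.03,0,0,0],
    [0,0,0,0.015,0,0,0],
    [0,0,0,0.01,0,0,0],
    [0.2,0,0,0,0,0,0],
    [0.6,0,0,0,0,0,0],
    [0.6,0,0,0,0,0,0],
    [0.6,0,0,0,0,0,0],
  ],
)

```text
time_s: 19.0
eef_pos: [647.0, -185.1, -5.4]
ee_rot: [0.001, 0.665, 0.747, 0.0]
force: [-0.4, -0.1, 5.6]
grip_width: 0.237
grip_force: 39.8
```

Call:
send_rows(
  targets=[
    [0.6,0,0,0,0,0,0],
    [0.6,0,0,0,0,0,0],
    [0.6,0,0,-0.02,0,0,0],
    [0.6,0,0,-0.04,0,0,0],
    [0.6,0,0,-0.05,0,0,0],
    [0.6,0,0,-0.05,0,0,0.063],
    [0.6,0,0,0,0,0,0],
    [0.6,0,0,0,0,0,0],
    [0.6,0,0,0,0,0,0],
    [0.6,0,0,0,0,0,0],
  ],
)

```text
time_s: 20.25
eef_pos: [646.0, -184.6, 152.4]
ee_rot: [-0.001, 0.688, 0.725, -0.0]
force: [0.6, 0.1, -2.0]
grip_width: 0.237
grip_force: 39.3
```

```bash
python3 - <<'E'
from h import *
goto([474,324,60],93)
E
```

```text
t 20.25 pos [ 646.  -184.6  152.4] psi 93.0 tilt [-0.001 -0.   ] F [ 0.6  0.1 -2. ] w 0.237 gf 39.3
now dx,dy,dz [ 516.9 -145.3   92.4] az -0.0
after turn dx,dy,dz [ 516.9 -145.2   92.4] az -0.0
```

Call:
send_rows(
  targets=[
    [0.6,0.03,-0.0085,0,0,0,0],
    [0.6,0.054,-0.0152,0,0,0,0],
    [0.6,0.054,-0.0152,0,0,0,0],
    [0.6,0.054,-0.0152,0,0,0,0],
    [0.6,0.054,-0.0152,0,0,0,0],
    [0.6,0.054,-0.0152,0,0,0,0],
    [0.6,0.054,-0.0152,0,0,0,0],
    [0.6,0.054,-0.0152,0,0,0,0],
    [0.6,0.054,-0.0152,0,0,0,0],
    [0.6,0.054,-0.0152,0,0,0,0],
  ],
)

```text
time_s: 21.5
eef_pos: [473.6, 324.6, 153.3]
ee_rot: [-0.0, 0.688, 0.725, -0.0]
force: [0.8, 0.5, -1.8]
grip_width: 0.237
grip_force: 39.4
```

Call:
send_rows(
  targets=[
    [0.6,0,0,0,0,0,0],
    [0.6,0,0,0,0,0,0],
    [0.6,0,0,0.03,0,0,0],
    [0.6,0,0,0.03,0,0,0],
    [0.6,0,0,0.02,0,0,0],
    [0.6,0,0,0,0,0,0],
    [0.6,0,0,0,0,0,0],
    [0.6,0,0,0,0,0,0],
    [0.6,0,0,0,0,0,0],
    [0.6,0,0,0,0,0,0],
  ],
)

```text
time_s: 22.75
eef_pos: [474.6, 323.0, 73.8]
ee_rot: [0.0, 0.688, 0.725, 0.0]
force: [0.4, -0.5, -2.1]
grip_width: 0.24
grip_force: 39.4
```

```bash
python3 - <<'E'
from h import *
goto([473.5,324.5,0.3],93)
E
```

```text
t 22.75 pos [474.6 323.   73.8] psi 93.0 tilt [0. 0.] F [ 0.4 -0.5 -2.1] w 0.24 gf 39.4
now dx,dy,dz [ 1.5 -1.  73.5] az -0.0
after turn dx,dy,dz [ 1.5 -1.  73.5] az -0.0
```

Call:
send_rows(
  targets=[
    [0.6,0.0015,-0.001,0.025,0,0,0],
    [0.6,0,0,0.02,0,0,0],
    [0.6,0,0,0.015,0,0,0],
    [0.6,0,0,0.007,0,0,0],
    [0.6,0,0,0.004,0,0,0],
    [0.6,0,0,0.0025,0,0,0],
    [0.6,0,0.001,0,0,0,0],
    [0.6,0,0.001,0,0,0,0],
    [0.6,0,0.001,0,0,0,0],
    [0.6,0,0,0,0,0,0],
  ],
)

```text
time_s: 24.0
eef_pos: [476.3, 324.8, 0.6]
ee_rot: [-0.0, 0.688, 0.725, 0.0]
force: [-4.2, -0.2, 6.3]
grip_width: 0.237
grip_force: 40.1
```

Call:
send_rows(
  targets=[
    [0.6,0,0.001,0,0,0,0],
    [0.6,0,0.001,0,0,0,0],
    [0.6,0,0,0,0,0,0],
    [0.28,0,0,0,0,0,0],
    [0.28,0,0,0,0,0,0],
    [0.28,0,0,0,0,0,0],
    [0.28,0,0,-0.01,0,0,0],
    [0.28,0,0,-0.02,0,0,0],
    [0.28,0,0,-0.05,0,0,0],
    [0,0,0,-0.06,0,0,0],
  ],
)

```text
time_s: 25.25
eef_pos: [478.0, 324.4, 141.6]
ee_rot: [-0.0, 0.689, 0.725, -0.001]
force: [0.9, 0.5, 0.2]
grip_width: 0.501
grip_force: 0.0
```

```bash
python3 - <<'E'
from h import *
p=ctrl.capture("wrist");save(p,"w4",1.2)
for q in("column_blue","column_red"): print(q,[(round(d["score"],2),at_z(p,d["point"],28)) for d in ctrl.landmark_of(q,p)])
goto([429.5,-3,130],-9.4)
E
```

```text
column_blue [(0.92, array([521.03731888, 326.12573374,  28.        ]))]
column_red [(0.69, array([525.14055985, 326.97000148,  28.        ])), (0.58, array([477.6899476 , 325.18358071,  28.        ]))]
t 25.4 pos [479.8 325.3 143.8] psi 93.0 tilt [0.001 0.003] F [ 0.4  1.2 -0.4] w 0.502 gf 0.0
now dx,dy,dz [-325.3  -67.3   13.8] az 1.787
after turn dx,dy,dz [  4.  332.1  13.8] az 1.787
```

View pics/w4.png

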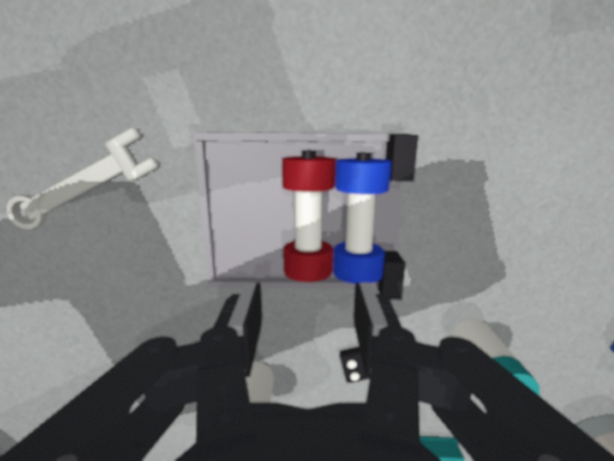

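Both columns lie snug against the stops, red at (308,220) and blue at (362,220). Now the chock.

Call:
send_rows(
  targets=[
    [0,-0.04,-0.0083,0,0,0,0],
    [0,-0.057,-0.0118,0,0,0,0],
    [0,-0.057,-0.0118,0,0,0,0],
    [0,-0.057,-0.0118,0,0,0,0],
    [0,-0.057,-0.0118,0,0,0,0],
    [0,-0.057,-0.0118,0,0,0,0],
    [0,0,0,0,0,0,0.179],
    [0,0,0,0,0,0,0.179],
    [0,0,0,0,0,0,0.179],
    [0,0,0,0,0,0,0.179],
  ],
)

```text
time_s: 26.65
eef_pos: [427.6, -3.3, 139.4]
ee_rot: [-0.0, 0.9, 0.435, -0.001]
force: [-1.2, -0.3, -0.2]
grip_width: 0.501
grip_force: 0.0
```

Call:
send_rows(
  targets=[
    [0,0,0,0,0,0,0.179],
    [0,0,0,0,0,0,0.179],
    [0,0,0,0,0,0,0.179],
    [0,0,0,0,0,0,0.179],
    [0,0,0,0,0,0,0.179],
    [0,0,0,0,0,0,0.176],
    [0,0,0,0,0,0,0],
    [0,0,0,0,0,0,0],
    [0,0,0,0,0,0,0],
    [0,0,0,0,0,0,0],
  ],
)

```text
time_s: 27.9
eef_pos: [428.1, -3.4, 140.0]
ee_rot: [-0.0, 0.997, -0.082, -0.0]
force: [0.7, 0.2, 0.2]
grip_width: 0.505
grip_force: 0.0
```

```bash
python3 - <<'E'
from h import *
s,_=st()
p=ctrl.capture("wrist");save(p,"w5",1.2)
hsv=cv2.cvtColor(p["img"],cv2.COLOR_RGB2HSV);m=cv2.inRange(hsv,np.array((20,120,60)),np.array((35,255,255)))
n,l,t,c=cv2.connectedComponentsWithStats(m);i=1+np.argmax(t[1:,4])
r=cv2.minAreaRect(np.argwhere(l==i)[:,::-1].astype(np.float32));print(np.round([at_z(p,q,10) for q in cv2.boxPoints(r)],0).tolist())
a=np.radians(-9.4);e=np.array([np.cos(a),np.sin(a),0]);y=np.array([np.sin(a),-np.cos(a),0]);c=np.array([429.5,-3,0])
print("fin top pred",[np.round(proj(p,c-xx*e+yy*y+[0,0,60])*1.2).tolist() for xx,yy in((-7,-7),(-7,7),(23,7),(23,-7))])
E
```

```text
t 27.9 pos [428.1  -3.4 140. ] psi -9.4 tilt [-0. -0.] F [0.7 0.2 0.2] w 0.505 gf 0.0
[[464.0, 43.0, 10.0], [447.0, -55.0, 10.0], [397.0, -49.0, 10.0], [414.0, 54.0, 10.0]]
fin top pred [[297.0, 221.0], [316.0, 221.0], [316.0, 258.0], [298.0, 258.0]]
```

View pics/w5.png

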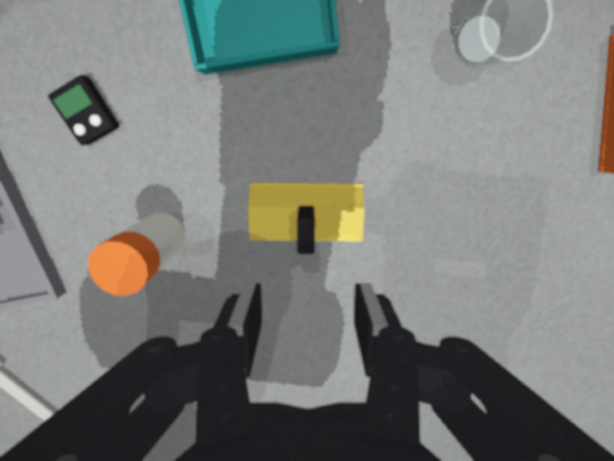

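The wrist view shows the fin at (306,230) and the chock square to the gripper. The fin centre is at about (423.5, -1.5).

```bash
python3 - <<'E'
from h import *
goto([423.5,-1.5,18],-9.4)
E
```

```text
t 27.95 pos [428.1  -3.4 140. ] psi -9.4 tilt [-0. -0.] F [-0.  -0.7 -0.2] w 0.499 gf 0.0
now dx,dy,dz [ -4.8  -1.1 122. ] az 0.001
after turn dx,dy,dz [ -4.8  -1.1 122. ] az 0.001
```

Call:
send_rows(
  targets=[
    [0,-0.005,-0.001,0.03,0,0,0],
    [0,0,0,0.03,0,0,0],
    [0,0,0,0.03,0,0,0],
    [0.2,0,0,0.02,0,0,0],
    [0.2,0,0,0.012,0,0,0],
    [0.4,0,0,0,0,0,0],
    [0.8,0,0,0,0,0,0],
    [0.8,0,0,0,0,0,0],
    [0.8,0,0,0,0,0,0],
    [0.8,0,0,0,0,0,0],
  ],
  squeeze=60,
)

```text
time_s: 29.2
eef_pos: [423.8, -1.7, 18.7]
ee_rot: [0.0, 0.997, -0.082, 0.001]
force: [-1.7, -0.7, 6.9]
grip_width: 0.149
grip_force: 59.7
```

Call:
send_rows(
  targets=[
    [0.8,0,0,0,0,0,0],
    [0.8,0,0,0,0,0,0],
    [0.8,0,0,-0.02,0,0,0],
    [0.8,0,0,-0.04,0,0,0],
    [0.8,0,0,-0.05,0,0,0],
    [0.8,0,0,-0.04,0,0,-0.108],
    [0.8,0,0,0,0,0,-0.108],
    [0.8,0,0,0,0,0,0],
    [0.8,0,0,0,0,0,0],
    [0.8,0,0,0,0,0,0],
  ],
)

```text
time_s: 30.45
eef_pos: [423.1, -1.5, 167.6]
ee_rot: [-0.0, 1.0, 0.025, -0.0]
force: [-0.6, -0.2, -1.6]
grip_width: 0.145
grip_force: 58.8
```

```bash
python3 - <<'E'
from h import *
e=np.array([.9987,.05]);c=np.array([443.7,323.5])   # chock target origin from red at 477.7,325
g=c-8*e-6*e; goto([g[0],g[1],168],3)
E
```

```text
t 30.45 pos [423.1  -1.5 167.6] psi 2.9 tilt [-0. -0.] F [-0.6 -0.2 -1.6] w 0.145 gf 58.8
now dx,dy,dz [  23.  -323.6   -0.4] az -0.002
after turn dx,dy,dz [  23.6 -323.5   -0.4] az -0.002
```

Call:
send_rows(
  targets=[
    [0.8,0.0015,-0.025,0,0,0,0],
    [0.8,0.0035,-0.05,0,0,0,0],
    [0.8,0.0035,-0.05,0,0,0,0],
    [0.8,0.0035,-0.05,0,0,0,0],
    [0.8,0.0035,-0.05,0,0,0,0],
    [0.8,0.004,-0.05,0,0,0,0],
    [0.8,0.0035,-0.0485,0,0,0,0],
    [0.8,0,0,0.04,0,0,0],
    [0.8,0,0,0.04,0,0,0],
    [0.8,0,0,0,0,0,0],
  ],
)

```text
time_s: 31.7
eef_pos: [427.9, 322.0, 85.6]
ee_rot: [0.001, 1.0, 0.026, -0.003]
force: [0.6, 0.1, -0.7]
grip_width: 0.151
grip_force: 59.0
```

```bash
python3 - <<'E'
from h import *
goto([430,323,25],3)
p=ctrl.capture("wrist");save(p,"w6",1.2)
E
```

```text
t 31.7 pos [427.9 322.   85.6] psi 2.9 tilt [ 0.001 -0.003] F [ 0.6  0.1 -0.7] w 0.151 gf 59.0
now dx,dy,dz [ 2.1 -0.9 60.6] az -0.001
after turn dx,dy,dz [ 2.1 -0.9 60.6] az -0.001
```

View pics/w6.png

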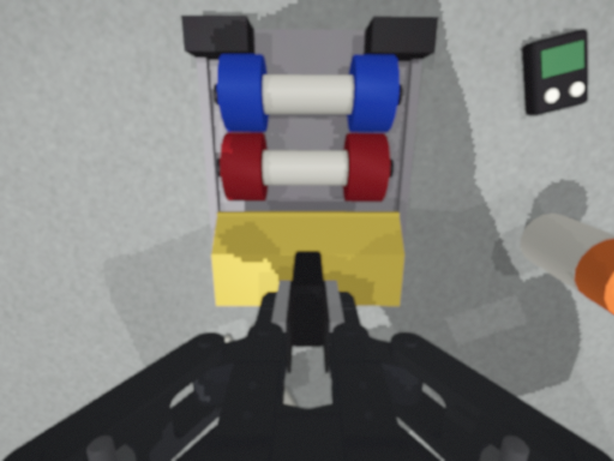

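The chock (310,260) is held square in front of the red column (305,168). I lower it and slide it in.

Call:
send_rows(
  targets=[
    [0.8,0.001,0,0.02,0,0,0],
    [0.8,0,0,0.02,0,0,0],
    [0.8,0,0,0.012,0,0,0],
    [0.8,0,0,0.005,0,0,0],
    [0.8,0,0,0.003,0,0,0],
    [0.8,0,0,0.001,0,0,0],
    [0.8,0.0015,0,0,0,0,0],
    [0.8,0.0015,0,0,0,0,0],
    [0.8,0.001,0,0,0,0,0],
    [0.8,0,0,0,0,0,0],
  ],
)

```text
time_s: 33.0
eef_pos: [428.5, 323.5, 32.4]
ee_rot: [0.001, 1.0, 0.027, -0.006]
force: [-52.0, -8.2, 58.9]
grip_width: 0.15
grip_force: 86.1
```

The force is high, so I back off and look.

Call:
send_rows(
  targets=[
    [0.8,-0.006,0,-0.008,0,0,0],
    [0.8,-0.006,0,0,0,0,0],
    [0.8,-0.004,0,0,0,0,0],
    [0.8,0,0,0,0,0,0],
    [0.8,0,0,0,0,0,0],
    [0.8,0,0,0,0,0,0],
    [0.8,0,0,0,0,0,0],
    [0.8,0,0,0,0,0,0],
    [0.8,0,0,0,0,0,0],
    [0.8,0,0,0,0,0,0],
  ],
)

```text
time_s: 34.25
eef_pos: [418.6, 322.1, 35.0]
ee_rot: [-0.0, 1.0, 0.026, 0.0]
force: [0.6, -0.2, -1.8]
grip_width: 0.149
grip_force: 78.1
```

```bash
python3 - <<'E'
from h import *
st()
p=ctrl.capture("wrist");save(p,"w7",.78);q=ctrl.capture("scene");save(q,"s7",4,(270,110,370,185))
for n in("column_blue","column_red"): print(n,[(round(d["score"],2),at_z(p,d["point"],28)) for d in ctrl.landmark_of(n,p)])
a=cv2.imread("pics/w7.png");b=cv2.imread("pics/s7.png");b=cv2.resize(b,(400,300));cv2.imwrite("pics/b7.png",np.hstack([cv2.resize(a,(400,300)),b]))
E
```

```text
t 34.25 pos [418.6 322.1  35. ] psi 3.0 tilt [-0.  0.] F [ 0.6 -0.2 -1.8] w 0.149 gf 78.1
column_blue [(0.89, array([522.59165304, 325.91442238,  28.        ]))]
column_red [(0.65, array([478.96140596, 326.83673452,  28.        ]))]
```

View pics/b7.png

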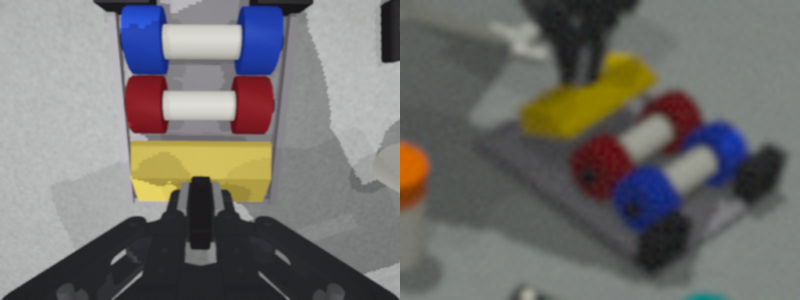

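```bash
python3 - <<'E'
from h import *
p=ctrl.capture("wrist")
for uv,z in (((131,141),16),((272,142),16),((135,200),36),((268,200),36),((131,141),26),((135,200),46)): print(uv,z,np.round(at_z(p,np.array(uv)*1.28,z),1))
E
```

```text
(131, 141) 16 [443.6 383.   16. ]
(272, 142) 16 [448.8 262.1  16. ]
(135, 200) 36 [398.4 375.8  36. ]
(268, 200) 36 [404.  264.9  36. ]
(131, 141) 26 [446.5 379.9  26. ]
(135, 200) 46 [404.4 372.8  46. ]
```

```bash
python3 - <<'E'
from h import *
from scipy.optimize import brentq
p=ctrl.capture("wrist")
hsv=cv2.cvtColor(p["img"],cv2.COLOR_RGB2HSV);m=cv2.inRange(hsv,np.array((18,90,60)),np.array((36,255,255)))
rows=np.where(m.any(1))[0];print(rows.min(),rows.max())
for v in range(rows.min(),rows.max()+1,8):
    c=np.where(m[v])[0];a,b=(c.min(),v),(c.max()+1,v)
    f=lambda z:np.linalg.norm(at_z(p,a,z)-at_z(p,b,z))-100
    z=brentq(f,-20,150);print(v,c.min(),c.max(),"z",round(z,1),np.round((at_z(p,a,z)+at_z(p,b,z))/2,1))
save(p,"w8",2.2,(110,140,410,330))
E
```

```text
180 258Traceback (most recent call last):
  File "<stdin>", line 9, in <module>
    r = _zeros._brentq(f, a, b, xtol, rtol, maxiter, args, full_output, disp)
ValueError: f(a) and f(b) must have different signs
```

```bash
python3 - <<'E'
from h import *
from scipy.optimize import brentq
p=ctrl.capture("wrist")
hsv=cv2.cvtColor(p["img"],cv2.COLOR_RGB2HSV);m=cv2.inRange(hsv,np.array((18,90,60)),np.array((36,255,255)))
for v in range(184,257,9):
    c=np.where(m[v])[0];a,b=(c.min(),v),(c.max()+1,v)
    f=lambda z:np.linalg.norm(at_z(p,a,z)-at_z(p,b,z))-100
    try: z=brentq(f,-20,150);print(v,c.min(),c.max(),"z",round(z,1),np.round((at_z(p,a,z)+at_z(p,b,z))/2,1))
    except ValueError: print(v,c.min(),c.max(),f(0))
save(p,"w8",2.2,(110,140,410,330))
E
```

```text
184 167 346 z 47.8 [453.3 323.7  47.8]
193 167 347 z 50.2 [448.8 323.2  50.2]
202 167 347 z 51.7 [444.1 322.9  51.7]
211 167 346 z 52.4 [439.  322.9  52.4]
220 168 346 z 53.2 [433.9 322.4  53.2]
229 168 346 z 54.7 [429.2 322.2  54.7]
238 170 343 z 52.2 [422.3 322.1  52.2]
247 173 339 z 47.6 [414.  322.   47.6]
256 178 335 z 40.7 [403.9 321.1  40.7]
```

View pics/w8.png

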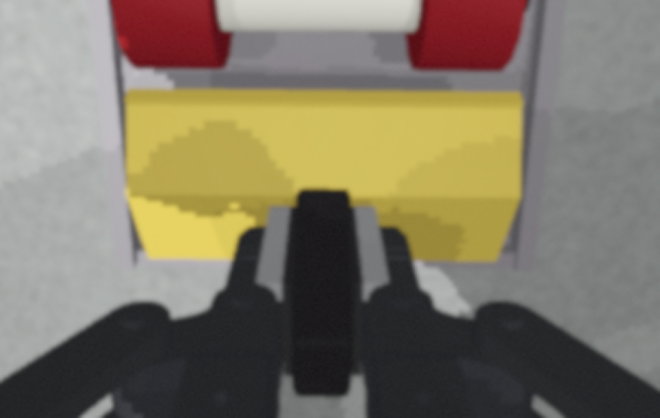

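The chock has pitched about 29° in the grip, front up. I back off 6 mm, lower its rear edge to the tray floor and release, so it settles flat while guided by the fingers. Then I regrip and slide it in.

Call:
send_rows(
  targets=[
    [0.8,-0.006,0,0.005,0,0,0],
    [0.8,0,0,0.005,0,0,0],
    [0.8,0,0,0.004,0,0,0],
    [0.8,0,0,0.002,0,0,0],
    [0.8,0,0,0,0,0,0],
    [0.8,0,0,0,0,0,0],
    [0.8,0,0,0,0,0,0],
    [0.8,0,0,0,0,0,0],
    [0.8,0,0,0,0,0,0],
    [0.8,0,0,0,0,0,0],
  ],
  squeeze=20,
)

```text
time_s: 35.85
eef_pos: [412.6, 321.8, 19.0]
ee_rot: [-0.0, 1.0, 0.026, 0.0]
force: [0.8, 0.4, -1.9]
grip_width: 0.148
grip_force: 78.1
```

Call:
send_rows(
  targets=[
    [0.8,0,0,0.001,0,0,0],
    [0.8,0,0,0,0,0,0],
    [0.62,0,0,0,0,0,0],
    [0.58,0,0,0,0,0,0],
    [0.5,0,0,-0.002,0,0,0],
    [0.5,0,0,-0.004,0,0,0],
    [0.4,0,0,-0.004,0,0,0],
    [0.4,0,0,0,0,0,0],
    [0.4,0,0,0,0,0,0],
    [0.4,0,0,0,0,0,0],
  ],
)

```text
time_s: 37.1
eef_pos: [412.5, 321.8, 27.9]
ee_rot: [0.0, 1.0, 0.026, -0.0]
force: [-0.0, 0.4, 0.2]
grip_width: 0.299
grip_force: 0.0
```

```bash
cat >> h.py <<'E'
def prof():
    from scipy.optimize import brentq
    p=ctrl.capture("wrist")
    hsv=cv2.cvtColor(p["img"],cv2.COLOR_RGB2HSV);m=cv2.inRange(hsv,np.array((18,90,60)),np.array((36,255,255)))
    r=[v for v in range(384) if m[v].sum()>255*40]
    for v in np.linspace(r[0]+3,r[-1]-2,8).astype(int):
        c=np.where(m[v])[0];a,b=(c.min(),v),(c.max()+1,v)
        f=lambda z:np.linalg.norm(at_z(p,a,z)-at_z(p,b,z))-100
        try: z=brentq(f,-60,150);print(v,c.min(),c.max(),"z",round(z,1),np.round((at_z(p,a,z)+at_z(p,b,z))/2,1))
        except ValueError: pass
    for n in("column_blue","column_red"): print(n,[(round(d["score"],2),at_z(p,d["point"],28)) for d in ctrl.landmark_of(n,p)])
    return p
E
python3 - <<'E'
from h import *
st();p=prof();save(p,"w9",1.2)
E
```

```text
t 37.1 pos [412.5 321.8  27.9] psi 3.0 tilt [ 0. -0.] F [-0.   0.4  0.2] w 0.299 gf 0.0
170 178 333 z 14.6 [449.  324.   14.6]
180 177 334 z 18.8 [443.5 323.7  18.8]
191 176 336 z 24.1 [437.9 323.1  24.1]
201 177 335 z 23.9 [431.3 322.8  23.9]
212 177 334 z 25.0 [424.3 322.7  25. ]
222 178 333 z 24.8 [417.4 322.4  24.8]
233 179 332 z 24.9 [409.6 322.   24.9]
column_blue [(0.83, array([522.07867178, 326.14364032,  28.        ]))]
column_red [(0.86, array([476.42217753, 325.23678814,  28.        ]))]
```

View pics/w9.png

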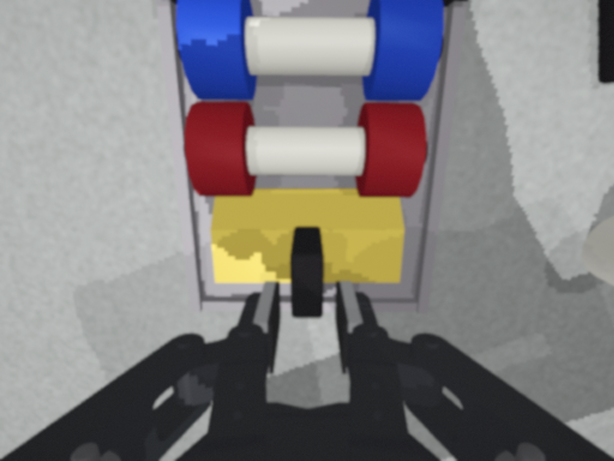

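The chock is flat on the floor and its grip fin (305,270) is clear, with 10.5 mm left to close. I regrip over the fin and slide it.

Call:
send_rows(
  targets=[
    [0.4,0.006,0,0,0,0,0],
    [0.4,0.0065,0,0.001,0,0,0],
    [0.4,0,0,0,0,0,0],
    [0.8,0,0,0,0,0,0],
    [0.8,0,0,0,0,0,0],
    [0.8,0,0,0,0,0,0],
    [0.8,0.003,0,0,0,0,0],
    [0.8,0.003,0,0,0,0,0],
    [0.8,0.002,0,0,0,0,0],
    [0.8,0,0,0,0,0,0],
  ],
)

```text
time_s: 38.5
eef_pos: [433.2, 322.9, 26.9]
ee_rot: [-0.0, 1.0, 0.026, 0.0]
force: [-0.3, 0.1, -1.0]
grip_width: 0.16
grip_force: 23.3
```

```bash
python3 - <<'E'
from h import *
st();p=prof()
E
```

```text
t 38.5 pos [433.2 322.9  26.9] psi 3.0 tilt [-0.  0.] F [-0.3  0.1 -1. ] w 0.16 gf 23.3
203 178 334 z 21.2 [450.1 323.7  21.2]
212 178 335 z 24.1 [445.1 323.2  24.1]
222 178 334 z 25.0 [438.6 323.2  25. ]
231 179 333 z 24.6 [432.1 322.8  24.6]
240 180 332 z 24.2 [425.5 322.5  24.2]
250 181 332 z 25.2 [418.7 321.8  25.2]
column_blue [(0.68, array([522.9145343 , 325.61276487,  28.        ]))]
column_red [(0.83, array([476.68238593, 327.2579762 ,  28.        ]))]
```

Call:
send_rows(
  targets=[
    [0.8,0.001,0,0,0,0,0],
    [0.8,0.001,0,0,0,0,0],
    [0.8,0.001,0,0,0,0,0],
    [0.8,0,0,0,0,0,0],
    [0.8,0,0,0,0,0,0],
    [0.8,0,0,0,0,0,0],
    [0.8,0,0,0,0,0,0],
    [0.8,0,0,0,0,0,0],
    [0.8,0,0,0,0,0,0],
    [0.8,0,0,0,0,0,0],
  ],
)

```text
time_s: 39.9
eef_pos: [435.1, 323.0, 27.1]
ee_rot: [0.0, 1.0, 0.026, -0.001]
force: [-6.5, -1.2, 3.7]
grip_width: 0.154
grip_force: 24.0
```

Contact is felt. I release and go to the orange jar.

Call:
send_rows(
  targets=[
    [0.8,0,0,0,0,0,0],
    [0.4,0,0,0,0,0,0],
    [0.3,0,0,0,0,0,0],
    [0.3,0,0,0,0,0,0],
    [0.3,0,0,-0.01,0,0,0],
    [0.3,0,0,-0.03,0,0,0],
    [0.3,0,0,-0.04,0,0,0],
    [0.3,0,0,-0.05,0,0,0],
    [0,0,0,0,0,0,0],
    [0,0,0,0,0,0,0],
  ],
)

```text
time_s: 41.15
eef_pos: [435.8, 322.9, 156.8]
ee_rot: [0.0, 1.0, 0.026, -0.0]
force: [1.1, 0.2, 1.3]
grip_width: 0.497
grip_force: 0.0
```

```bash
python3 - <<'E'
from h import *
p=prof()
p=ctrl.capture("wrist");save(p,"w10",1.2)
goto([428,134.5,150],3)
E
```

```text
163 210 302 z 20.7 [451.3 323.5  20.7]
169 210 303 z 25.9 [446.  322.7  25.9]
174 210 302 z 24.3 [440.1 323.   24.3]
180 210 302 z 26.3 [433.9 322.6  26.3]
185 211 302 z 24.7 [427.9 321.8  24.7]
191 211 301 z 23.5 [420.7 322.   23.5]
column_blue [(0.71, array([524.41615343, 323.94072889,  28.        ]))]
column_red [(0.63, array([479.89817854, 326.2137492 ,  28.        ]))]
t 41.35 pos [435.6 322.8 156.1] psi 3.0 tilt [ 0.    -0.001] F [1.1 0.7 0.5] w 0.503 gf 0.0
now dx,dy,dz [-17.4 187.7   6.1] az -0.001
after turn dx,dy,dz [-17.5 187.7   6.1] az -0.001
```

View pics/w10.png

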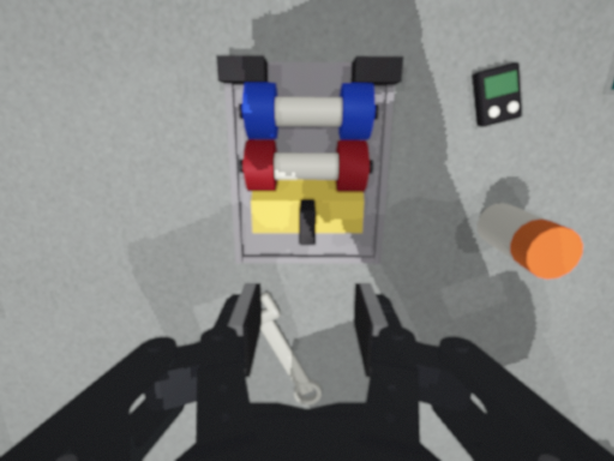

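The row is snug (blue 112, red 165, chock 210 down the image). Now the orange jar.

Call:
send_rows(
  targets=[
    [-1,-0.0035,0.0375,0,0,0,0],
    [-1,-0.0035,0.0375,0,0,0,0],
    [-1,-0.0035,0.0375,0,0,0,0],
    [-1,-0.0035,0.0375,0,0,0,0],
    [-1,-0.0035,0.0375,0,0,0,0],
    [-1,0,0,0,0,0,0],
    [-1,0,0,0,0,0,0],
    [-1,0,0,0,0,0,0],
    [-1,0,0,0,0,0,0],
    [-1,0,0,0,0,0,0],
  ],
)

```text
time_s: 42.6
eef_pos: [428.2, 135.2, 156.9]
ee_rot: [-0.0, 1.0, 0.026, -0.0]
force: [-0.0, 0.2, -0.1]
grip_width: 1.0
grip_force: 0.0
```

```bash
cat >> h.py <<'E'
def jar(lo,hi,psi):
    s,_=st(); p=ctrl.capture("wrist")
    hsv=cv2.cvtColor(p["img"],cv2.COLOR_RGB2HSV);m=cv2.inRange(hsv,np.array(lo),np.array(hi))
    n,l,t,c=cv2.connectedComponentsWithStats(m)
    for i in range(1,n):
        if t[i,4]>400: print(t[i].tolist(),np.round(at_z(p,c[i],82),1),np.round(at_z(p,c[i],74),1))
    return p
E
python3 - <<'E'
from h import *
p=jar((5,150,80),(18,255,255),3)
print("pred cap",proj(p,[428,134.5,82])); goto([428,134.5,32],3)
E
```

```text
t 42.6 pos [428.2 135.2 156.9] psi 3.0 tilt [-0. -0.] F [-0.   0.2 -0.1] w 1.0 gf 0.0
[234, 166, 47, 49, 1763] [432.2 135.   82. ] [429.7 134.9  74. ]
pred cap [257.21695938 194.71542483]
t 42.65 pos [428.2 135.1 157. ] psi 3.0 tilt [ 0. -0.] F [-0.3 -0.3  1.1] w 1.002 gf 0.0
now dx,dy,dz [ -0.3   0.6 125. ] az -0.0
after turn dx,dy,dz [ -0.3   0.6 125. ] az -0.0
```

Call:
send_rows(
  targets=[
    [-1,0.002,0,0.03,0,0,0],
    [-1,0,0,0.03,0,0,0],
    [-1,0,0,0.03,0,0,0],
    [-1,0,0,0.025,0,0,0],
    [-1,0,0,0.015,0,0,0],
    [-1,0,0,0.005,0,0,0],
    [-0.4,0,0,0,0,0,0],
    [0,0,0,0,0,0,0],
    [0.2,0,0,0,0,0,0],
    [0.2,0,0,0,0,0,0],
  ],
  squeeze=30,
)

```text
time_s: 43.9
eef_pos: [430.7, 135.0, 22.6]
ee_rot: [-0.0, 1.0, 0.026, 0.001]
force: [-0.5, 0.0, 7.1]
grip_width: 0.49
grip_force: 30.2
```

Call:
send_rows(
  targets=[
    [0.2,0,0,0,0,0,0],
    [0.2,0,0,0,0,0,0],
    [0.2,0,0,-0.02,0,0,0],
    [0.2,0,0,-0.03,0,0,0],
    [0.2,0,0,-0.03,0,0,0],
    [0.2,0,0,-0.03,0,0,0],
    [0.2,0,0,-0.02,0,0,0],
    [0.2,0,0,0,0,0,0],
    [0.2,0,0,0,0,0,0],
    [0.2,0,0,0,0,0,0],
  ],
)

```text
time_s: 45.15
eef_pos: [429.8, 134.9, 151.1]
ee_rot: [0.0, 1.0, 0.026, -0.001]
force: [-0.6, -0.1, 0.2]
grip_width: 0.499
grip_force: 30.8
```

```bash
python3 - <<'E'
from h import *
goto([477,-319,150],3)
E
```

```text
t 45.15 pos [429.8 134.9 151.1] psi 3.0 tilt [ 0.    -0.001] F [-0.6 -0.1  0.2] w 0.499 gf 30.8
now dx,dy,dz [ 23.7 455.8   1.1] az -0.001
after turn dx,dy,dz [ 23.4 455.8   1.1] az -0.001
```

Call:
send_rows(
  targets=[
    [0.2,0.001,0.02,0,0,0,0],
    [0.2,0.002,0.04,0,0,0,0],
    [0.2,0.003,0.055,0,0,0,0],
    [0.2,0.003,0.06,0,0,0,0],
    [0.2,0.003,0.06,0,0,0,0],
    [0.2,0.003,0.06,0,0,0,0],
    [0.2,0.003,0.06,0,0,0,0],
    [0.2,0.003,0.05,0,0,0,0],
    [0.2,0.002,0.035,0,0,0,0],
    [0.2,0.001,0.016,0,0,0,0],
  ],
)

```text
time_s: 46.4
eef_pos: [477.5, -320.4, 150.9]
ee_rot: [-0.001, 1.0, 0.025, -0.001]
force: [0.8, 1.2, -0.9]
grip_width: 0.491
grip_force: 30.8
```

Call:
send_rows(
  targets=[
    [0.2,0,0,0,0,0,0],
    [0.2,0,0,0.02,0,0,0],
    [0.2,0,0,0.03,0,0,0],
    [0.2,0,0,0.03,0,0,0],
    [0.2,0,0,0.01,0,0,0],
    [0.2,0,0,0,0,0,0],
    [0.2,0,0,0,0,0,0],
    [0.2,0,0,0,0,0,0],
    [0.2,0,0,0,0,0,0],
    [0.2,0,0,0,0,0,0],
  ],
)

```text
time_s: 47.65
eef_pos: [477.8, -319.3, 62.2]
ee_rot: [0.0, 1.0, 0.026, 0.0]
force: [-0.1, -0.2, -0.8]
grip_width: 0.497
grip_force: 30.8
```

```bash
python3 - <<'E'
from h import *
goto([477,-319,27],3)
p=ctrl.capture("wrist");save(p,"w11",1.2)
E
```

```text
t 47.65 pos [ 477.8 -319.3   62.2] psi 3.0 tilt [0. 0.] F [-0.1 -0.2 -0.8] w 0.497 gf 30.8
now dx,dy,dz [-0.8 -0.3 35.2] az -0.001
after turn dx,dy,dz [-0.8 -0.3 35.2] az -0.001
```

View pics/w11.png

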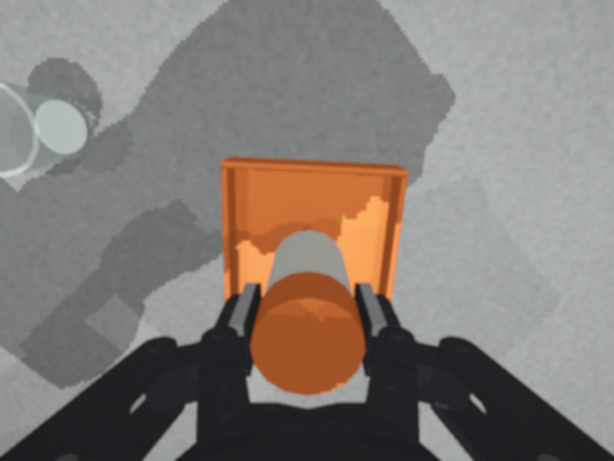

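The orange jar (308,330) is upright and centred over its tub. I lower and release it.

Call:
send_rows(
  targets=[
    [0.2,0,0,0.015,0,0,0],
    [0.2,0,0,0.012,0,0,0],
    [0.2,0,0,0.006,0,0,0],
    [0.2,0,0,0.002,0,0,0],
    [0.2,0,0,0,0,0,0],
    [-0.2,0,0,0,0,0,0],
    [-0.6,0,0,0,0,0,0],
    [-0.6,0,0,0,0,0,0],
    [-0.6,0,0,-0.01,0,0,0],
    [-0.6,0,0,-0.02,0,0,0],
  ],
)

```text
time_s: 48.95
eef_pos: [477.6, -319.0, 57.4]
ee_rot: [-0.0, 1.0, 0.026, -0.0]
force: [0.6, -0.2, 0.7]
grip_width: 0.799
grip_force: 0.0
```

Call:
send_rows(
  targets=[
    [-0.6,0,0,-0.03,0,0,0],
    [-0.6,0,0,-0.04,0,0,0],
    [-0.6,0,0,-0.03,0,0,0],
    [-1,0,0,0,0,0,0],
    [-1,0.02,-0.05,0,0,0,0],
    [-1,0.02,-0.058,0,0,0,0],
    [-1,0.02,-0.058,0,0,0,0],
    [-1,0.02,-0.058,0,0,0,0],
    [-1,0.02,-0.058,0,0,0,0],
    [-1,0.02,-0.058,0,0,0,0],
  ],
)

```text
time_s: 50.2
eef_pos: [580.0, 28.6, 156.4]
ee_rot: [-0.0, 1.0, 0.026, -0.001]
force: [0.3, -0.4, 0.9]
grip_width: 1.002
grip_force: 0.0
```

```bash
python3 - <<'E'
from h import *
goto([655,199,157],3)
E
```

```text
t 50.2 pos [580.   28.6 156.4] psi 3.0 tilt [-0.    -0.001] F [ 0.3 -0.4  0.9] w 1.002 gf 0.0
now dx,dy,dz [  83.7 -166.3   -0.6] az -0.001
after turn dx,dy,dz [  83.8 -166.2   -0.6] az -0.001
```

Call:
send_rows(
  targets=[
    [-1,0.02,-0.04,0,0,0,0],
    [-1,0.02,-0.04,0,0,0,0],
    [-1,0.02,-0.04,0,0,0,0],
    [-1,0.0235,-0.0465,0,0,0,0],
    [-1,0,0,0,0,0,0],
    [-1,0,0,0,0,0,0],
    [-1,0,0,0,0,0,0],
    [-1,0,0,0,0,0,0],
    [-1,0,0,0,0,0,0],
    [-1,0,0,0,0,0,0],
  ],
)

```text
time_s: 51.45
eef_pos: [654.8, 197.0, 157.1]
ee_rot: [-0.0, 1.0, 0.026, 0.0]
force: [0.7, 0.2, -0.2]
grip_width: 1.002
grip_force: 0.0
```

```bash
python3 - <<'E'
from h import *
p=jar((80,100,50),(95,255,255),3)
goto([655,199,22],3)
E
```

```text
t 51.45 pos [654.8 197.  157.1] psi 3.0 tilt [-0.  0.] F [ 0.7  0.2 -0.2] w 1.002 gf 0.0
[232, 167, 46, 49, 1760] [658.1 198.8  82. ] [655.6 198.7  74. ]
[360, 171, 123, 98, 9539] [638.9  47.6  82. ] [635.8  42.5  74. ]
t 51.5 pos [654.8 197.  157. ] psi 3.0 tilt [0. 0.] F [-0.3  0.5 -0.8] w 0.997 gf 0.0
now dx,dy,dz [  0.3  -1.9 135. ] az -0.001
after turn dx,dy,dz [  0.3  -1.9 135. ] az -0.001
```

Call:
send_rows(
  targets=[
    [-1,0.0015,-0.002,0.03,0,0,0],
    [-1,0,0,0.03,0,0,0],
    [-1,0,0,0.03,0,0,0],
    [-1,0,0,0.025,0,0,0],
    [-1,0,0,0.015,0,0,0],
    [-1,0,0,0.005,0,0,0],
    [-0.4,0,0,0,0,0,0],
    [0,0,0,0,0,0,0],
    [0.2,0,0,0,0,0,0],
    [0.2,0,0,0,0,0,0],
  ],
)

```text
time_s: 52.75
eef_pos: [656.8, 199.3, 23.1]
ee_rot: [-0.0, 1.0, 0.026, 0.001]
force: [-0.3, 0.1, 5.8]
grip_width: 0.498
grip_force: 30.4
```

Call:
send_rows(
  targets=[
    [0.2,0,0,0,0,0,0],
    [0.2,0,0,0,0,0,0],
    [0.2,0,0,-0.02,0,0,0],
    [0.2,0,0,-0.03,0,0,0],
    [0.2,0,0,-0.03,0,0,0],
    [0.2,0,0,0,0,0,0],
    [0.2,0,0,0,0,0,0],
    [0.2,0,0,0,0,0,0],
    [0.2,0,0,0,0,0,0],
    [0.2,0,0,0,0,0,0],
  ],
)

```text
time_s: 54.0
eef_pos: [656.1, 199.2, 101.6]
ee_rot: [0.0, 1.0, 0.026, -0.0]
force: [-0.1, 0.5, -1.8]
grip_width: 0.495
grip_force: 30.7
```

```bash
python3 - <<'E'
from h import *
goto([608.5,5,27],3)
E
```

```text
t 54.0 pos [656.1 199.2 101.6] psi 3.0 tilt [ 0. -0.] F [-0.1  0.5 -1.8] w 0.495 gf 30.7
now dx,dy,dz [-57.6 191.5  74.6] az -0.001
after turn dx,dy,dz [-57.7 191.5  74.6] az -0.001
```

Call:
send_rows(
  targets=[
    [0.2,-0.005,0.016,0,0,0,0],
    [0.2,-0.01,0.035,0,0,0,0],
    [0.2,-0.013,0.042,0,0,0,0],
    [0.2,-0.013,0.042,0,0,0,0],
    [0.2,-0.011,0.036,0,0,0,0],
    [0.2,-0.0057,0.0205,0,0,0,0],
    [0.2,0,0,0.02,0,0,0],
    [0.2,0,0,0.02,0,0,0],
    [0.2,0,0,0,0,0,0],
    [0.2,0,0,0,0,0,0],
  ],
)

```text
time_s: 55.25
eef_pos: [609.0, 5.0, 62.9]
ee_rot: [0.0, 1.0, 0.026, 0.001]
force: [0.7, -0.8, -0.7]
grip_width: 0.497
grip_force: 30.7
```

Call:
send_rows(
  targets=[
    [0.2,0,0,0.015,0,0,0],
    [0.2,0,0,0.012,0,0,0],
    [0.2,0,0,0.005,0,0,0],
    [0.2,0,0,0.002,0,0,0],
    [0.2,0,0,0,0,0,0],
    [0.2,0,0,0,0,0,0],
    [0.2,0,0,0,0,0,0],
    [0.2,0,0,0,0,0,0],
    [0.2,0,0,0,0,0,0],
    [0.2,0,0,0,0,0,0],
  ],
)

```text
time_s: 56.5
eef_pos: [608.5, 5.0, 28.0]
ee_rot: [-0.0, 1.0, 0.026, 0.0]
force: [0.1, 0.6, -1.0]
grip_width: 0.491
grip_force: 30.7
```

Call:
send_rows(
  targets=[
    [0.2,0,0,0.001,0,0,0],
    [-0.2,0,0,0,0,0,0],
    [-0.6,0,0,0,0,0,0],
    [-0.6,0,0,0,0,0,0],
    [-0.6,0,0,-0.01,0,0,0],
    [-0.6,0,0,-0.02,0,0,0],
    [-0.6,0,0,-0.03,0,0,0],
    [-0.6,0,0,-0.04,0,0,0],
    [-0.6,0,0,-0.04,0,0,0],
    [-0.6,-0.05,0,-0.03,0,0,0],
  ],
)

```text
time_s: 57.75
eef_pos: [559.6, 2.1, 198.9]
ee_rot: [0.0, 1.0, 0.026, 0.001]
force: [0.1, 0.2, 1.3]
grip_width: 0.8
grip_force: 0.0
```

Call:
send_rows(
  targets=[
    [-1,-0.05,0,0,0,0,0],
    [-1,-0.05,0,0,0,0,0],
    [-1,-0.05,0,0,0,0,0],
    [-1,-0.05,0,0,0,0,0],
    [-1,0,0,0,0,0,0],
    [-1,0,0,0,0,0,0],
    [-1,0,0,0,0,0,0],
    [-1,0,0,0,0,0,0],
    [-1,0,0,0,0,0,0],
    [-1,0,0,0,0,0,0],
  ],
)

```text
time_s: 59.0
eef_pos: [358.9, -7.9, 196.9]
ee_rot: [-0.0, 1.0, 0.026, -0.0]
force: [-0.3, -0.0, -0.4]
grip_width: 1.0
grip_force: 0.0
```

```bash
python3 - <<'E'
from h import *
st()
p=ctrl.capture("scene");a=p["img"][90:330,60:400,::-1]
t=ctrl.capture("top");b=t["img"][130:260,90:420,::-1]
Z=dict(column_blue=28,column_red=28,chock=6,jar_teal=4,jar_orange=4,beaker=0)
for q,z in Z.items():
    for P in (p,t): print(q,[(round(d["score"],2),np.round(at_z(P,d["point"],z)[:2]).tolist()) for d in ctrl.landmark_of(q,P)[:2]])
a=cv2.resize(a,(396,280));b=cv2.resize(b,(760,300));a=cv2.copyMakeBorder(cv2.resize(a,(408,288)),0,0,0,352,cv2.BORDER_CONSTANT);cv2.imwrite("pics/end.png",np.vstack([a,b]))
E
```

```text
t 59.0 pos [358.9  -7.9 196.9] psi 3.0 tilt [-0. -0.] F [-0.3 -0.  -0.4] w 1.0 gf 0.0
column_blue [(0.78, [522.0, 332.0]), (0.33, [490.0, -318.0])]
column_blue [(0.78, [518.0, 325.0]), (0.71, [434.0, 313.0])]
column_red [(0.74, [476.0, 326.0]), (0.28, [495.0, -318.0])]
column_red [(0.85, [480.0, 326.0])]
chock [(0.79, [437.0, 325.0])]
chock [(0.91, [444.0, 321.0]), (0.46, [487.0, -321.0])]
jar_teal [(0.82, [605.0, 6.0])]
jar_teal [(0.8, [602.0, 3.0])]
jar_orange [(0.92, [478.0, -321.0])]
jar_orange [(0.87, [479.0, -317.0])]
beaker []
beaker [(0.5, [544.0, -161.0])]
```

View pics/end.png

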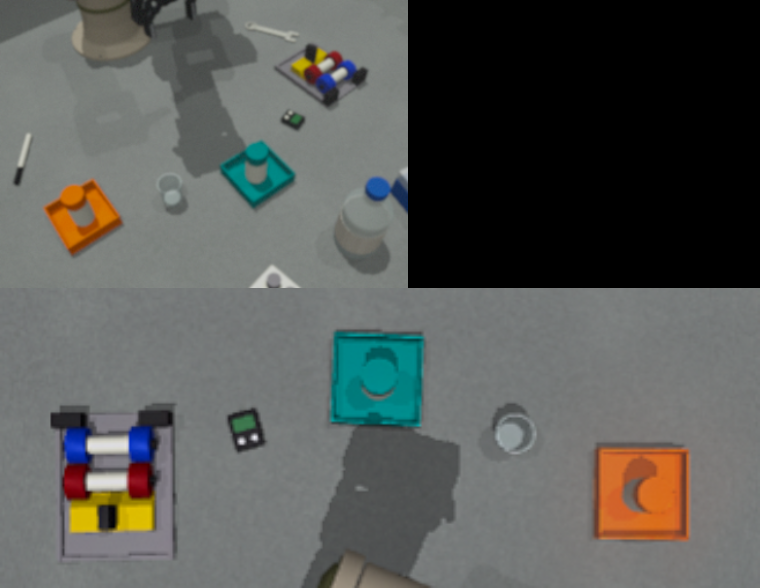

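The tray row is snug (blue, red, chock at (107,445), (107,480), (107,513)). Both jars stand in their own tubs and the beaker has not moved, so I hand in.

```bash
python3 -c "
from rig import ctrl
print(ctrl.finish_job())"
```

```text
the job is handed in; nothing more can be done
None
```

I handed the job in at about 59 s; the result was not reported back, but the last pictures show blue, red and chock snug in the tray, each jar upright in its own tub, and the beaker unmoved.

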